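# Pin the wheel of the saw's mobile base on its axle

## Robot

A 7-joint arm with a two-finger parallel gripper is mounted at the origin on the work surface; the furniture and walls round the work are solid. World frame = base frame: x ahead of the robot, y to its left, z up, the work surface at z = 0. Lengths are in m, angles in rad, forces in N, time in s.
With the tool pointing down it reaches from about 0.4 to 0.85 m from the base axis. Payload 4.5 kg.
Tool frame: the origin (TCP) lies where the fingers leave the gripper's body, on its centre line; the fingertips stand 64 mm ahead of it and the grasp point (between the pads) lies 45 mm ahead of it; z points along the fingers, y is the line along which they close (so a half turn about z gives the same grasp; the last joint's range is limited). The gripper opens to 88 mm and grips with 3 to 60 N. Pads are 18 mm wide; open, the fingers measure 123 mm over their backs; the gripper's body (75 mm by 187 mm) begins 45 mm behind the grasp point.
Start: joints at [1.369, 0.689, -0.195, 1.565, 0.157, 0.902, -0.215], TCP at [0.146, -0.608, 0.303] pointing down, gripper open.
Joint ranges: [-3.01, 3.01], [-0.46, 2.08], [-1.47, 1.51], [0.13, 2.56], [-1, 4.14], [0.04, 2.09], [-2.66, 2.66]. Speed limits (rad/s): [2.57, 2.57, 3.14, 3.14, 3.14, 3.14, 3.14].

## Interface

Orientations are given as a unit quaternion [x, y, z, w].
In Python, from plant import r gives the robot as it stands.
- The arm moves only by the tool play_rows, never from a script. Its arguments are lists of equal length, an entry for each row: "translation": the shift along the tool's x, y, z in m, a list of three; "delta_rot": the turn, a rotation vector about the tool's x, y, z in degrees, a list of three; "grip": the opening, from -1 (shut) to 1 (fully open). In form: {"translation": [[x, y, z], ...], "delta_rot": [[rx, ry, rz], ...], "grip": [grip, ...]}. A call has 1 to 20 rows; each row shifts and turns the commanded pose from where the row before left it, along the tool's axes as they then stand; what a row does not reach is not made up. A row lasts 1/8 s, in which the tool goes at most 62.5 mm and 10.7 degrees, less where a joint would pass 70% of its speed; a pose out of reach is approached as far as the arm can. A call with a gripper value outside its range is refused whole. The fingers move at their own pace and stop on an object; "squeeze" is the grip in N (left out, the last holds). Time passes only in rows, so rows that do not move let the fingers close. It gives the time, the measured TCP pose, the force, the opening and the grip force at its end, in the units of the state.
- r.get_state(): the state, without advancing time (a new reading comes with each control period).
- r.snapshot(name): name is "scene" or "top" or "wrist"; returns the picture (384x512x3 uint8, blue, green, red); there is no depth.
- r.get_calibration(name): a dict with "intrinsics" (3x3 intrinsics, pixels), "k1" (the pictures are not rectified: a ray, as slopes to the right and down, at radius r is drawn at 1 + k1 r^2 times it, then the intrinsics apply), "eye" and "rotation" of the camera in the world. Camera axes: x right, y up, looking along -z (the intrinsics and any distortion apply to the point x, -y, -z); pixel columns grow to the right and rows downward; lengths in m; the calibration is good to about 2 mm. A picture is of the moment at which its call begins: read the wrist's pose just before it. get_calibration takes no time and is no camera call; for the wrist camera it gives the pose at the moment of the call.
- r.finish_job(): hands the job in; it is judged then, once.
Trained networks look in the newest picture that a camera, given by its name, has taken for a name from the list of things; names that differ only in an ending like _2 or _b are one class to them, and where a whole thing is asked for, a point or a joint stands for the part that bears it (a point fixed in the world has none). Each returns a list of dicts, best first, with "confidence" (0 to 1); they miss things now and then, are a little off and sometimes report something else, mostly with a low value. They report only what shows in the picture. A call takes as long as a camera call.
- r.look_for(camera, target): "point" ([x, y, z] in m, in world coordinates, good to about 4 mm: the middle of the surface that is visible of it).
- r.silhouettes(camera, target): "pixels" (384x512 bool, what is visible of it).
The state is a dict: "clock": time; "q": joint angles; "qd": joint speeds; "joint_torque": joint torques, N m; "tool_pos": TCP position; "eef_rot": TCP orientation; "contact_force": force on the tool from outside, world axes, zero at the start; "moment": the same for the moment, N m; "opening": opening from 0.0 (shut) to 1.0 (fully open); "finger_force": force on a finger pad.
Only numpy, scipy, OpenCV 4.12 (cv2) and the standard library are available. Lean on these libraries where they do the work, as an engineer would, in place of code of your own. Each camera call takes 0.05 s, during which the arm holds its last target. There are 200 camera calls.

## Task

The wheel of the saw's mobile base has been slipped on its upright stub axle and now has to be locked on: take the linchpin that lies on the saw table, push it fully home through the cross hole in the axle above the wheel, until its head stops against the axle, with its ring still standing open over the axle's end. Then swing the ring over the end of the axle and press it right down onto the tip of the pin, let go of it all, and leave the other things where they lie.

Things in the scene. Friction and masses are not known exactly. Their poses are not given: they have to be found in the camera images.
- axle: Square dark steel plate (130 x 130 x 8 mm), fixed on the table, with a round steel stub axle, 34 mm in diameter, standing upright from its middle to 91 mm above the table. Origin: middle of the plate's underside, on the axle's line. z is up along the axle; x is the direction of the cross hole, which goes right through the axle.
- wheel: Rubber-tyred wheel, 150 mm across, lying flat round the axle, on which it turns with a little drag. Its tyre's top is 54 mm above the table, the top of its hub washer (66 mm across) 62.5 mm, so that the pin's head ends just above it. Origin: as the axle's.
- axle_hole (a point): Centre of the cross hole, on the axle's line, 73 mm above the table. The hole runs along the axle body's x axis, is 16 mm in diameter and 34 mm long, and is open at both ends (17 mm to either side of this point); the axle goes on 18 mm above this point.
- linchpin: Steel linchpin, 132 mm long, 0.1 to 0.2 kg, lying level. Origin: on the shank's middle line at the shoulder (head's front), 9 mm above the table; +x along the shank to the tip, z up. Shank: 14 mm in diameter, to x = 66 mm, the last 11 mm tapered to 7 mm. Head: block 26 mm wide, x = -18 to 0, z = -9 to 14 mm, carrying the ring's hinge; tab behind it. Fully home, the shoulder touches the axle.
- pin_grip (a point): Middle of the tab to hold the pin by, on the pin's line 46 mm behind the shoulder; axes as the linchpin's. The tab is flat-sided, 14 mm wide (y, grip across this), x = -66 to -18 mm from the shoulder, z = -9 to 9 mm from the pin's line.
- pin_mid (a point): Point on the shank's middle line, 17 mm from the shoulder: it lies at the middle of the cross hole when the pin is fully home.
- pin_ring (a joint): Angle of the ring to the pin, rad: 0 = shut (lying along the pin, on the groove near its tip), its stop; it starts open, 1.0 to 1.3 (standing up, leaning over the shank); stop at 1.35. Stiff hinge: it stays where it is put; about 0.5 N at its end moves it. A loop of 5 mm wire, 59 mm wide, 49 mm inside, hinged across the head 9 mm behind the shoulder, 9 mm above the pin's line.
- ring_end (a point): Middle of the wire at the ring's free end, 60 mm from the ring's hinge line; its x axis points from the hinge to this end, its y along the hinge.
- wax_tin: Round tin, 68 mm across, 31 mm high, loose bystander. Origin: centre of its underside.
- c_clamp: Red C clamp, 166 x 136 x 25 mm, lying flat, loose bystander. Origin: about the middle of its underside.
- screw_box: Carton of screws with blue print, 57 x 77 x 37 mm, loose bystander. Origin: centre of its underside.

How it is judged:
By the outcome, as a careful person would: the job done as asked, in the order asked, and still so for the second after the job is handed in, with the robot touching nothing.
It also fails if it takes over 62 s, if anything falls off the work surface, if the arm or the gripper's body presses on something with over 40 N, if the wrist force passes 120 N, or if a joint passes its speed limit or range.

## Working session

There is one attempt and no reset: what is moved stays moved. The work goes in short steps, Python scripts to look and compute and a tool call to move; the robot and the scene stay as the last step left them, time stands still between calls to the robot, and variables do not carry over. Pictures are saved under pics/ and viewed, at most 10 in all, crops included, and the job is handed in when it is done.

Besides the shell and the picture viewer there is one more tool, called after ">>>" in YAML: its name, and indented under it one key for each argument. play_rows: Moves the arm, as the interface text tells. Its arguments: {"type":"object","properties":{"translation":{"type":"array","items":{"type":"array","items":{"type":"number"}}},"delta_rot":{"type":"array","items":{"type":"array","items":{"type":"number"}}},"grip":{"type":"array","items":{"type":"number"}},"squeeze":{"type":"number"}},"required":["translation","delta_rot","grip"]}

```bash
ls; mkdir -p pics; cat > h.py <<'E'
import numpy as np, cv2
from scipy.spatial.transform import Rotation as R
from plant import r
def proj(c,P):
    P=np.atleast_2d(P); q=(P-np.array(c['eye']))@rot(c)
    u=np.c_[q[:,0]/-q[:,2], -q[:,1]/-q[:,2]]
    u=u*(1+c['k1']*(u**2).sum(1,keepdims=True)); K=np.array(c['intrinsics'])
    return u@K[:2,:2].T+K[:2,2]
def rot(c):
    m=np.array(c['rotation'],float)
    return m if m.shape==(3,3) else R.from_quat(m).as_matrix()
def ray(c,px):
    K=np.array(c['intrinsics']); px=np.atleast_2d(px).astype(float)
    d=(px-K[:2,2])@np.linalg.inv(K[:2,:2]).T; u=d.copy()
    for _ in range(20): u=d/(1+c['k1']*(u**2).sum(1,keepdims=True))
    return np.c_[u[:,0],-u[:,1],-np.ones(len(u))]@rot(c).T
def onz(c,px,z):
    d=ray(c,px); e=np.array(c['eye']); return e+d*((z-e[2])/d[:,2])[:,None]
E
python3 - <<'E'
from h import *
s=r.get_state(); print(s['tool_pos'],s['eef_rot'],s['clock'],s['opening'])
for n in ('scene','top'):
    im=r.snapshot(n); cv2.imwrite(f'pics/{n}.png',im); c=r.get_calibration(n); print(n,c)
    for t in ('axle','wheel','axle_hole','linchpin','pin_grip','ring_end','wax_tin','c_clamp','screw_box'):
        try: print(t,[(np.round(d['point'],3),round(d['confidence'],2)) for d in r.look_for(n,t)[:2]])
        except Exception as e: print(t,e)
E
```

```text
pics
[ 0.14582986 -0.60721796  0.30191704] [ 9.93055311e-01  1.17644856e-01 -1.93508258e-04 -8.94428966e-04] 0.0 1.0003014451599623
scene {'intrinsics': array([[431.65500429,   0.        , 260.97443667],
       [  0.        , 431.65500429, 190.24798022],
       [  0.        ,   0.        ,   1.        ]]), 'k1': 0.0209786457396403, 'eye': array([-0.10910853, -0.46177415,  0.45037375]), 'rotation': array([ 0.47749224, -0.24831391, -0.37811497,  0.75323996])}
axle [(array([ 0.579, -0.011,  0.044]), 0.88)]
wheel [(array([ 0.58 , -0.017,  0.048]), 0.92)]
axle_hole [(array([ 0.584, -0.012,  0.044]), 0.89)]
linchpin [(array([ 0.502, -0.196,  0.018]), 0.72)]
pin_grip [(array([ 0.507, -0.194,  0.024]), 0.95), (array([ 0.581, -0.011,  0.045]), 0.45)]
ring_end [(array([ 0.525, -0.21 ,  0.051]), 0.56)]
wax_tin [(array([0.427, 0.016, 0.03 ]), 0.68)]
c_clamp [(array([ 0.686, -0.157,  0.018]), 0.65)]
screw_box [(array([0.633, 0.245, 0.032]), 0.87)]
top {'intrinsics': array([[391.19298975,   0.        , 256.48587041],
       [  0.        , 391.19298975, 192.24505944],
       [  0.        ,   0.        ,   1.        ]]), 'k1': -0.07759320438632249, 'eye': array([0.42992574, 0.00235579, 0.91166162]), 'rotation': array([ 0.0688807 , -0.04108843, -0.69724829,  0.71232858])}
axle [(array([ 0.7  , -0.15 ,  0.017]), 0.73), (array([0.601, 0.003, 0.05 ]), 0.62)]
wheel [(array([0.603, 0.007, 0.053]), 0.62)]
axle_hole [(array([ 0.512, -0.194,  0.021]), 0.72), (array([0.599, 0.008, 0.053]), 0.68)]
linchpin [(array([ 0.514, -0.194,  0.02 ]), 0.93), (array([0.606, 0.008, 0.055]), 0.49)]
pin_grip [(array([ 0.511, -0.195,  0.018]), 0.67)]
ring_end [(array([ 0.52 , -0.202,  0.055]), 0.7)]
wax_tin [(array([0.437, 0.027, 0.033]), 0.71)]
c_clamp [(array([ 0.525, -0.204,  0.055]), 0.56), (array([ 0.51 , -0.196,  0.016]), 0.37)]
screw_box [(array([0.645, 0.258, 0.033]), 0.61)]
```

```bash
python3 - <<'E'
import cv2,numpy as np
from h import *
t=cv2.imread('pics/top.png'); s=cv2.imread('pics/scene.png')
c=r.get_calibration('top'); 
a=cv2.resize(s,(400,300)); 
p=proj(c,[[.51,-.195,.02],[.6,.005,.09]]); print(p); print(proj(r.get_calibration('scene'),[[.51,-.195,.02],[.595,0,.08]]))
cv2.imwrite('pics/a.png',cv2.resize(t,(800,600),interpolation=cv2.INTER_CUBIC))
cv2.imwrite('pics/b.png',cv2.resize(s,(800,600),interpolation=cv2.INTER_CUBIC))
E
```

```text
[[358.74711258 219.98918806]
 [271.57800695 173.41855031]]
[[341.47506842 254.5224631 ]
 [279.10475213 182.12059504]]
```

View pics/a.png

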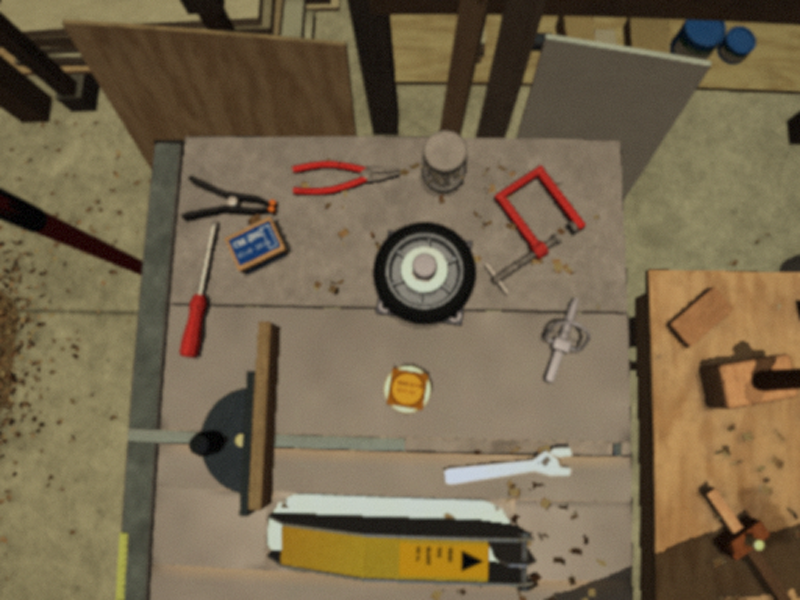

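View pics/b.png

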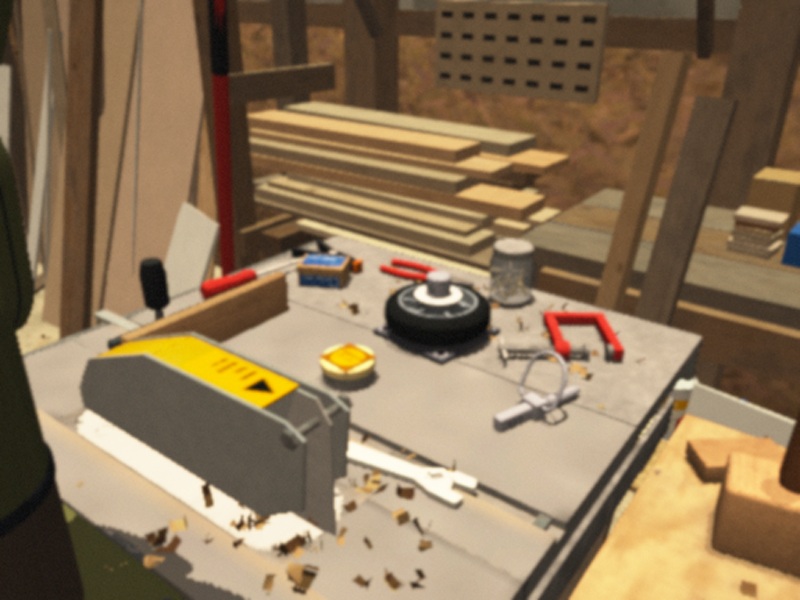

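The top picture shows the pin at about (573,300) tip to (549,380) tab in the 800 px view, with its ring standing at (565,338). The axle is at (424,265), and the direction of its hole isn't visible. The clamp's spindle end is at (495,280).

```bash
python3 - <<'E'
from h import *
c=r.get_calibration('top')
print(onz(c,np.array([[573,300],[549,380]])/1.5625,.009), onz(c,np.array([[424.5,263]])/1.5625,.091))
c=r.get_calibration('wrist'); s=r.get_state(); T=R.from_quat(s['eef_rot']).as_matrix()
print(T); print(c['intrinsics'],c['k1']); print('eye in tool',T.T@(c['eye']-s['tool_pos'])); print('R in tool',T.T@rot(c))
m=max(r.silhouettes('top','linchpin'),key=lambda d:d['confidence']) if 0 else r.silhouettes('top','linchpin')
for d in m[:2]: print(d['confidence'],d['pixels'].sum(),np.argwhere(d['pixels']).mean(0)[::-1]*1.5625)
E
```

```text
[[ 0.57659513 -0.21698656  0.009     ]
 [ 0.45754047 -0.17991094  0.009     ]] [[0.61094719 0.00497918 0.091     ]]
[[ 9.72312069e-01  2.33686200e-01  2.83197390e-05]
 [ 2.33686201e-01 -9.72312068e-01 -5.00328195e-05]
 [ 1.58436446e-05  5.52654465e-05 -9.99999998e-01]]
[[322.45618967   0.         253.64299816]
 [  0.         322.45618967 185.2486546 ]
 [  0.           0.           1.        ]] -0.08869767930815858
eye in tool [ 0.07544304 -0.00011866 -0.08027689]
R in tool [[-7.51402222e-05  9.57280557e-01  2.89160732e-01]
 [ 9.99999705e-01  2.93131435e-04 -7.10569593e-04]
 [-7.64976556e-04  2.89160593e-01 -9.57280296e-01]]
0.58 476 [561.0884979  340.50682773]
```

>>> play_rows:
  translation:
    - [0.0368,-0.0269,0]
    - [0.0368,-0.0269,0]
    - [0.0368,-0.0269,0]
    - [0.0368,-0.0269,0]
    - [0.0368,-0.0269,0]
    - [0.0368,-0.0269,0]
    - [0.0368,-0.0269,0]
    - [0.0368,-0.0269,0]
    - [0.0368,-0.0269,0]
    - [0.0368,-0.0269,0]
    - [0.0368,-0.0269,0]
    - [0.0368,-0.0269,0]
    - [0,0,0]
    - [0,0,0]
    - [0,0,0]
    - [0,0,0]
    - [0,0,0]
  delta_rot:
    - [0,0,0]
    - [0,0,0]
    - [0,0,0]
    - [0,0,0]
    - [0,0,0]
    - [0,0,0]
    - [0,0,0]
    - [0,0,0]
    - [0,0,0]
    - [0,0,0]
    - [0,0,0]
    - [0,0,0]
    - [0,0,7.7]
    - [0,0,7.7]
    - [0,0,7.7]
    - [0,0,7.7]
    - [0,0,0]
  grip: [1,1,1,1,1,1,1,1,1,1,1,1,1,1,1,1,1]

```text
clock: 3.18
tool_pos: [0.5001, -0.1905, 0.3028]
eef_rot: [0.989, -0.149, 0.0, 0.0]
contact_force: [-0.1, 0.0, -0.6]
opening: 0.998
finger_force: 0.0
```

```bash
cat >> h.py <<'E'
def fit(c,m,h,x0):
    """pose of pin (x,y,yaw) from silhouette moments is done elsewhere"""
E
python3 - <<'E'
from h import *
s=r.get_state(); print(s['tool_pos'],R.from_quat(s['eef_rot']).as_matrix().round(3),s['q'],s['clock'])
c=r.get_calibration('wrist'); im=r.snapshot('wrist'); np.save('im1.npy',im); import pickle; pickle.dump(c,open('c1.pkl','wb'))
for t in ('linchpin','pin_grip','pin_mid','ring_end'): print(t,[(np.round(d['point'],4),round(d['confidence'],2)) for d in r.look_for('wrist',t)[:2]])
for k,t in enumerate(('linchpin',)):
    for d in r.silhouettes('wrist',t)[:2]: print(d['confidence'],d['pixels'].sum()); np.save('m1.npy',d['pixels']); break
cv2.imwrite('pics/w1.png',cv2.resize(im,(800,600),interpolation=cv2.INTER_CUBIC))
a=cv2.imread('pics/scene.png')[165:240,240:330]; cv2.imwrite('pics/sc_axle.png',cv2.resize(a,None,fx=6,fy=6,interpolation=cv2.INTER_CUBIC))
E
```

```text
[ 0.50013489 -0.19051653  0.30279553] [[ 0.955 -0.296  0.   ]
 [-0.296 -0.955 -0.   ]
 [ 0.     0.    -1.   ]] [ 0.26314499  0.56860897  0.02325917  1.84405421 -0.01823718  0.72891322
 -1.57453458] 3.175
linchpin []
pin_grip [(array([ 0.516 , -0.1992,  0.0156]), 0.63)]
pin_mid [(array([ 0.5191, -0.2   ,  0.0196]), 0.88)]
ring_end [(array([ 0.5276, -0.1985,  0.0667]), 0.75)]
0.82 1973
```

View pics/w1.png

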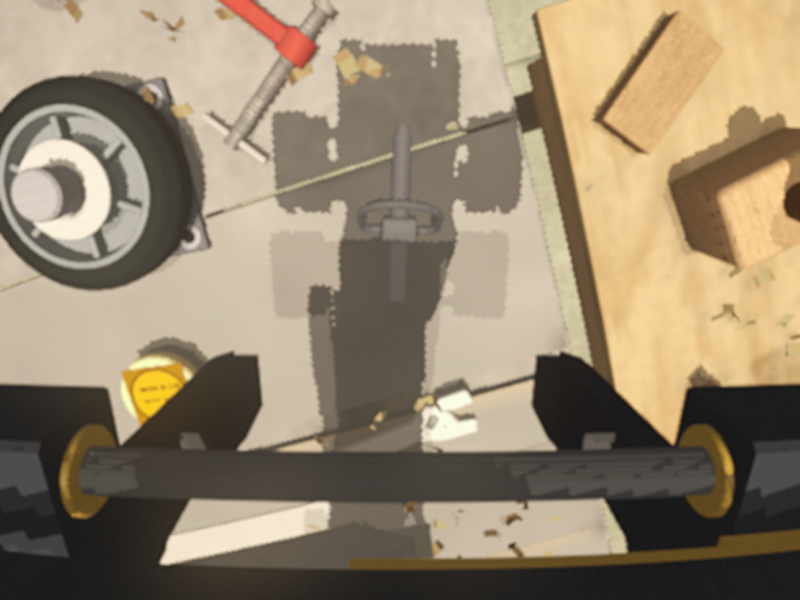

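View pics/sc_axle.png

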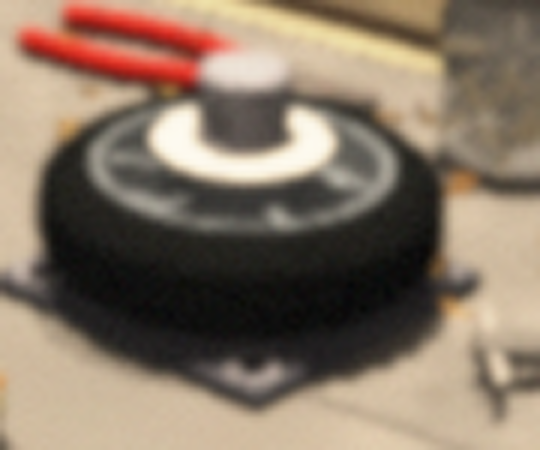

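The wrist view shows the pin's tip at (401,125), its head at (399,230) and its tab end at (398,300). The axle is at (40,195), and the plate's right corners are at (165,85) and (207,248). The scene crop shows no clear hole on the axle (245,110), so I'll enlarge the axle in the wrist picture.

```bash
python3 - <<'E'
from h import *; import pickle
im=np.load('im1.npy'); c=pickle.load(open('c1.pkl','rb'))
a=im[90:160,0:75]; a=cv2.convertScaleAbs(a,alpha=1.6,beta=10)
b=cv2.convertScaleAbs(cv2.imread('pics/scene.png')[168:200,262:294],alpha=2,beta=0)
A=cv2.resize(a,(500,467),interpolation=cv2.INTER_CUBIC);B=cv2.resize(b,(290,290),interpolation=cv2.INTER_CUBIC)
o=np.zeros((467,800,3),np.uint8);o[:,:500]=A;o[:290,505:795]=B;cv2.imwrite('pics/z1.png',o)
P=np.array([[401,125],[399,230],[398,300]])/1.5625
print(onz(c,P,.009)); print(onz(c,np.array([[165,82],[207,249]])/1.5625,.008)); print(onz(c,np.array([[38,193]])/1.5625,.091))
m=np.load('m1.npy');ys,xs=np.nonzero(m);print(ys.min()*1.5625,ys.max()*1.5625)
for y in range(80,195,8):
    q=xs[ys==y]; print(y*1.5625,q.min()*1.5625,q.max()*1.5625, onz(c,[[(q.min()+q.max())/2,y]],.009).round(4)) if len(q) else 0
E
```

```text
[[ 0.58022906 -0.21866557  0.009     ]
 [ 0.50822345 -0.19499516  0.009     ]
 [ 0.45574342 -0.17802277  0.009     ]]
[[ 0.6608563  -0.06711768  0.008     ]
 [ 0.53817567 -0.04976354  0.008     ]]
[[0.60988096 0.00178275 0.091     ]]
125.0 301.5625
125.0 398.4375 406.25 [[ 0.5799 -0.2196  0.009 ]]
137.5 393.75 409.375 [[ 0.5718 -0.2165  0.009 ]]
150.0 392.1875 409.375 [[ 0.5636 -0.2134  0.009 ]]
162.5 392.1875 409.375 [[ 0.5552 -0.2108  0.009 ]]
175.0 390.625 409.375 [[ 0.5468 -0.2076  0.009 ]]
187.5 390.625 407.8125 [[ 0.5383 -0.2044  0.009 ]]
200.0 384.375 409.375 [[ 0.5301 -0.2001  0.009 ]]
212.5 356.25 440.625 [[ 0.5209 -0.1985  0.009 ]]
225.0 357.8125 440.625 [[ 0.5118 -0.1963  0.009 ]]
237.5 381.25 415.625 [[ 0.5029 -0.1929  0.009 ]]
250.0 389.0625 406.25 [[ 0.4939 -0.1895  0.009 ]]
262.5 389.0625 406.25 [[ 0.4846 -0.1866  0.009 ]]
275.0 387.5 406.25 [[ 0.4753 -0.1832  0.009 ]]
287.5 387.5 404.6875 [[ 0.4659 -0.1796  0.009 ]]
300.0 387.5 403.125 [[ 0.4564 -0.176   0.009 ]]
```

View pics/z1.png

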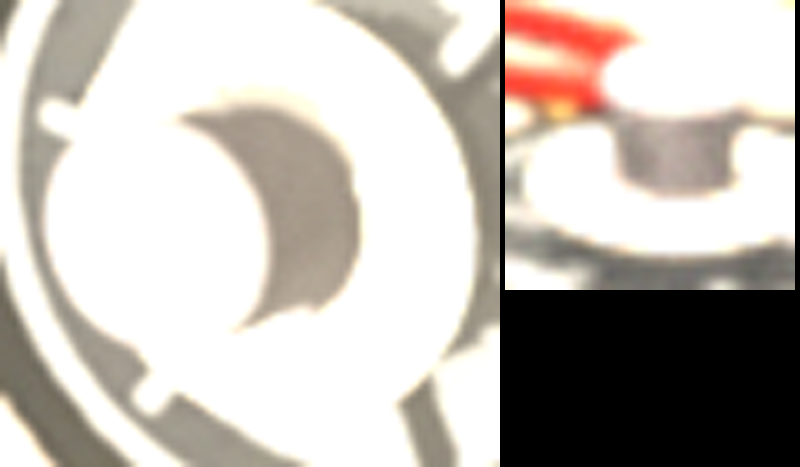

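I see no hole on the axle's -y face, and the plate edge lies at -8°/172°. So the hole should run along about -8°. I'll look from the robot's side to confirm this and refine it.

>>> play_rows:
  translation:
    - [-0.0183,-0.0321,0.016]
    - [-0.0183,-0.0321,0.016]
    - [-0.0183,-0.0321,0.016]
    - [-0.0183,-0.0321,0.016]
    - [-0.0183,-0.0321,0.016]
    - [-0.0183,-0.0321,0.016]
    - [0,0,0]
    - [0,0,0]
    - [0,0,0]
    - [0,0,0]
    - [0,0,0]
    - [0,0,0]
    - [0,0,0]
    - [0,0,0]
  delta_rot:
    - [0,0,0]
    - [0,0,0]
    - [0,0,0]
    - [0,0,0]
    - [0,0,0]
    - [0,0,0]
    - [0,0,-9.2]
    - [0,9,0]
    - [0,9,0]
    - [0,9,0]
    - [0,9,0]
    - [0,9,0]
    - [0,9,0]
    - [0,0,0]
  grip: [1,1,1,1,1,1,1,1,1,1,1,1,1,1]

```text
clock: 5.22
tool_pos: [0.5335, 0.051, 0.3492]
eef_rot: [0.958, -0.068, 0.275, 0.051]
contact_force: [-0.2, 0.1, -0.5]
opening: 1.0
finger_force: 0.0
```

```bash
python3 - <<'E'
from h import *; import pickle
s=r.get_state(); print(s['tool_pos'],s['contact_force'],R.from_quat(s['eef_rot']).as_matrix().round(3))
c=r.get_calibration('wrist'); im=r.snapshot('wrist'); np.save('im2.npy',im); pickle.dump(c,open('c2.pkl','wb'))
for t in ('axle','axle_hole'): print(t,[(np.round(d['point'],4),round(d['confidence'],2)) for d in r.look_for('wrist',t)[:2]])
p=proj(c,[[.61,.004,.091],[.594,.006,.073]]);print(p)
x,y=p.mean(0).astype(int); a=im[max(0,y-90):y+90,max(0,x-120):x+120]; print(max(0,y-90),max(0,x-120),a.shape)
cv2.imwrite('pics/z2.png',cv2.resize(cv2.convertScaleAbs(a,alpha=1.3),None,fx=3.3,fy=3.3,interpolation=cv2.INTER_CUBIC))
E
```

```text
[0.53351896 0.0510151  0.34921744] [-0.23098956  0.09816039 -0.45715968] [[ 0.839 -0.158  0.52 ]
 [-0.102 -0.986 -0.135]
 [ 0.534  0.06  -0.843]]
axle [(array([0.6011, 0.0127, 0.0541]), 0.77)]
axle_hole []
[[270.05747412 218.0720536 ]
 [269.03871156 233.98484341]]
136 149 (180, 240, 3)
```

View pics/z2.png

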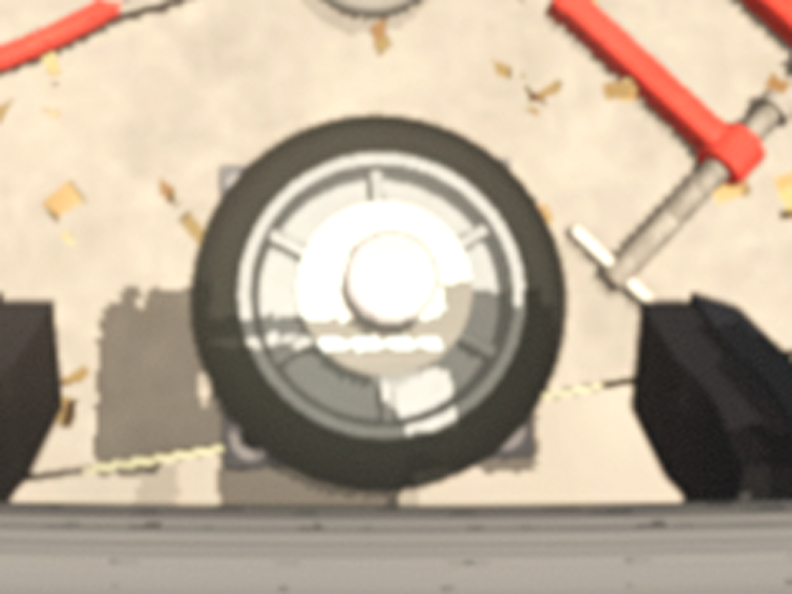

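The arm stopped short of the commanded tilt, probably at a wrist range limit, so this view is from nearly overhead. The axle top is at (392,280) in the crop and the hole isn't visible. I'll look from the far side instead, tilted the other way.

```bash
cat >> h.py <<'E'
def tool(yaw,pitch=0):
    "tool down, tool x at world yaw (deg), then turned about tool y by pitch"
    return R.from_euler('z',yaw,degrees=True)*R.from_euler('x',180,degrees=True)*R.from_euler('y',pitch,degrees=True)
def plan(pos,rot,n=None,pose=None):
    s=r.get_state(); p,q=pose or (np.array(s['tool_pos']),R.from_quat(s['eef_rot']))
    rv=(q.inv()*rot).as_rotvec(degrees=True); d=np.array(pos)-p
    n=n or int(max(np.ceil(np.linalg.norm(rv)/9),np.ceil(np.linalg.norm(d)/.045),1))
    dr=R.from_rotvec(rv/n,degrees=True); T=[]
    for i in range(n): T.append((q.inv().apply(d/n)).round(4).tolist()); q=q*dr
    print(n,'T',T,'R',(rv/n).round(2).tolist())
E
python3 - <<'E'
from h import *
c=r.get_calibration('wrist')
def f(x,y): return [149+x/3.3,136+y/3.3]
print(onz(c,[f(392,280)],.091), onz(c,[f(222,468),f(535,468),f(220,165),f(508,158)],.008))
print(r.get_state()['q'].round(2)); plan([.684,-.006,.214],tool(-8,-30))
E
```

```text
[[0.60279815 0.00401164 0.091     ]] [[ 0.54921845  0.07449305  0.008     ]
 [ 0.5279231  -0.0518668   0.008     ]
 [ 0.67482152  0.05804733  0.008     ]
 [ 0.65946939 -0.06714492  0.008     ]]
[-0.69  0.46  0.55  2.2   0.7   0.04 -2.65]
7 T [[0.0092, 0.0029, 0.0283], [0.0134, 0.0032, 0.0265], [0.0173, 0.0035, 0.0241], [0.0208, 0.0037, 0.0211], [0.0238, 0.004, 0.0176], [0.0262, 0.0042, 0.0137], [0.0279, 0.0045, 0.0095]] R [0.54, -8.84, -0.2]
```

>>> play_rows:
  translation:
    - [0.009,0.003,0.028]
    - [0.013,0.003,0.0265]
    - [0.017,0.0035,0.024]
    - [0.021,0.0035,0.021]
    - [0.024,0.004,0.0175]
    - [0.026,0.004,0.0135]
    - [0.028,0.0045,0.0095]
    - [0,0,0]
    - [0,0,0]
  delta_rot:
    - [0.5,-8.85,-0.2]
    - [0.5,-8.85,-0.2]
    - [0.5,-8.85,-0.2]
    - [0.5,-8.85,-0.2]
    - [0.5,-8.85,-0.2]
    - [0.5,-8.85,-0.2]
    - [0.5,-8.85,-0.2]
    - [0,0,0]
    - [0,0,0]
  grip: [1,1,1,1,1,1,1,1,1]

```text
clock: 6.5
tool_pos: [0.68, -0.006, 0.2374]
eef_rot: [0.977, -0.073, -0.202, 0.001]
contact_force: [0.2, -0.8, 0.6]
opening: 0.999
finger_force: 0.0
```

```bash
python3 - <<'E'
from h import *; import pickle
s=r.get_state(); print(s['tool_pos'],s['q'].round(2),R.from_quat(s['eef_rot']).as_matrix().round(3))
c=r.get_calibration('wrist'); im=r.snapshot('wrist'); np.save('im3.npy',im); pickle.dump(c,open('c3.pkl','wb'))
for t in ('axle','axle_hole'): print(t,[(np.round(d['point'],4),round(d['confidence'],2)) for d in r.look_for('wrist',t)[:2]])
p=proj(c,[[.608,.004,.091],[.624,.002,.073]]);print(p)
x,y=p.mean(0).astype(int); y0=max(0,y-70);x0=max(0,x-95);a=im[y0:y+70,x0:x+95]; print(y0,x0,a.shape)
cv2.imwrite('pics/z3.png',cv2.resize(a,None,fx=4,fy=4,interpolation=cv2.INTER_CUBIC))
E
```

```text
[ 0.67996064 -0.00596586  0.23743292] [ 0.09  1.03 -0.34  1.04  0.2   1.51 -1.93] [[ 0.908 -0.142 -0.394]
 [-0.143 -0.989  0.028]
 [-0.394  0.031 -0.919]]
axle [(array([0.6304, 0.0015, 0.052 ]), 0.64)]
axle_hole [(array([6.339e-01, 6.000e-04, 5.300e-02]), 0.9), (array([ 0.5357, -0.194 ,  0.0546]), 0.66)]
[[248.91780344 198.96262734]
 [247.91770565 169.29905139]]
114 153 (140, 190, 3)
```

View pics/z3.png

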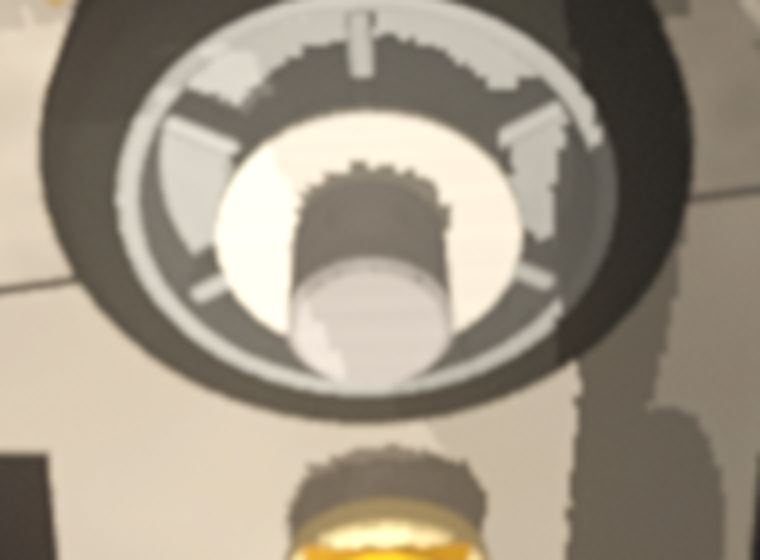

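The +x face of the axle shows at crop (300-445, 170-260), in shadow, with the axle top at (370,320). I'll stretch the contrast there.

```bash
python3 - <<'E'
from h import *; import pickle
im=np.load('im3.npy').astype(float); 
def st(a,lo,hi): return np.clip((a-lo)/(hi-lo)*255,0,255).astype(np.uint8)
a=im[114+36:114+72,153+68:153+118].mean(2); print(a[::3,::3].astype(int))
A=cv2.resize(st(a,60,130),(500,360),interpolation=cv2.INTER_CUBIC)
b=cv2.imread('pics/scene.png')[172:196,266:290].mean(2); B=cv2.resize(st(b,30,120),(290,290),interpolation=cv2.INTER_CUBIC)
d=np.load('im1.npy')[100:145,20:60].mean(2); D=cv2.resize(st(d,60,130),(260,292),interpolation=cv2.INTER_CUBIC)
o=np.zeros((600,800),np.uint8);o[:360,:500]=A;o[:290,505:795]=B;o[300:592,505:765]=D;cv2.imwrite('pics/z4.png',o)
E
```

```text
[[240 243 242 242 242 242 242 242 242 242 242 242 241 241 241 242 234]
 [248 243 243 243 243 243 241 227 240 241 241 242 242 241 241 240 241]
 [250 241 241 241 233 225 216 132 168 139 169 196 226 240 240 240 240]
 [252 250 242 227 195 131 127 125 123 123 126 131 136 168 240 241 240]
 [252 252 225 151 124 119 120 120 121 121 119 116 123 133 229 242 241]
 [252 252 220 121 118 118 118 121 121 121 118 117 115 118 165 227 240]
 [251 252 200 116 118 116 120 122 122 120 118 113 115 114 120 225 240]
 [252 251 141 118 118 118 118 120 121 119 118 117 115 114 124 233 241]
 [252 249 125 116 119 118 117 117 116 117 116 116 115 113 122 239 239]
 [251 248 121 117 118 117 120 125 127 125 119 114 114 113 116 238 238]
 [251 248 117 116 130 158 177 185 184 183 175 163 128 113 111 230 238]
 [251 249 114 154 176 185 200 206 207 205 201 188 160 156 111 228 238]]
```

View pics/z4.png

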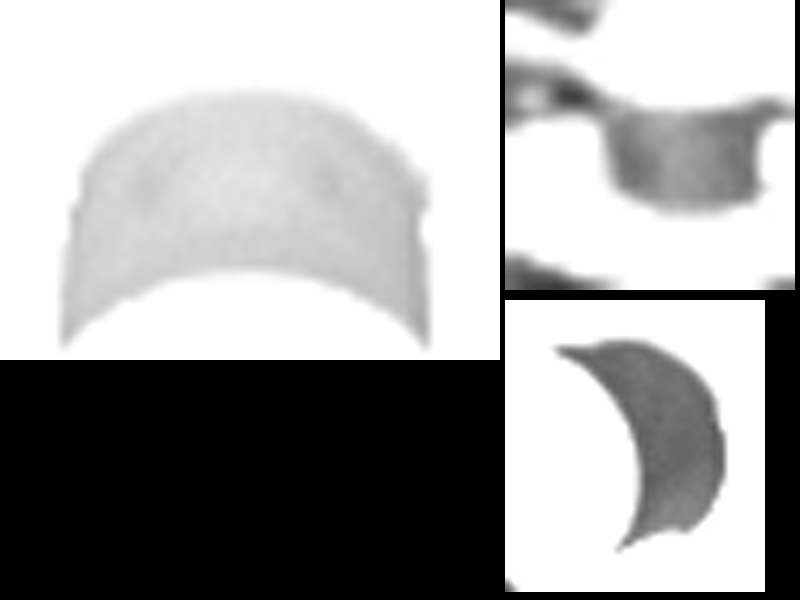

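The stretched picture shows a faint 17 mm wide feature on the +x face, with dark edges at x≈145 and 325 and centred near 237 (the axle's middle is 245). So the hole faces this way, along about -7°, which agrees with the plate. Next I'll refine the axle's centre and the pin.

```bash
python3 - <<'E'
from h import *; import pickle
c1,c2,c3=[pickle.load(open(f'c{i}.pkl','rb')) for i in (1,2,3)]
print('c2',onz(c2,[[149+392/3.3,136+280/3.3]],.091), np.array(c2['eye'])-np.array(r.get_calibration('wrist')['eye']))
print('c3',onz(c3,[[245.75,194.9]],.091), np.linalg.norm(np.diff(onz(c3,[[153+290/4,194.9],[153+452/4,194.9]],.091),axis=0)))
print('c1',onz(c1,[[38/1.5625,193/1.5625]],.091))
# hub washer & tyre from silhouettes
for d in r.silhouettes('wrist','wheel')[:1]:
    print(d['confidence'])
c=r.get_calibration('top')
im=cv2.imread('pics/top.png'); a=im[150:190,250:292]; g=a.mean(2)
cv2.imwrite('pics/t.png',cv2.resize(a,None,fx=12,fy=12,interpolation=cv2.INTER_CUBIC))
s=r.get_state(); print(s['clock'])
E
```

```text
c2 [[0.60721393 0.00714392 0.091     ]] [-0.2267529   0.07206812  0.17120249]
c3 [[0.61272868 0.00580984 0.091     ]] 0.03205524582311571
c1 [[0.60988096 0.00178275 0.091     ]]
0.69
6.7
```

View pics/t.png

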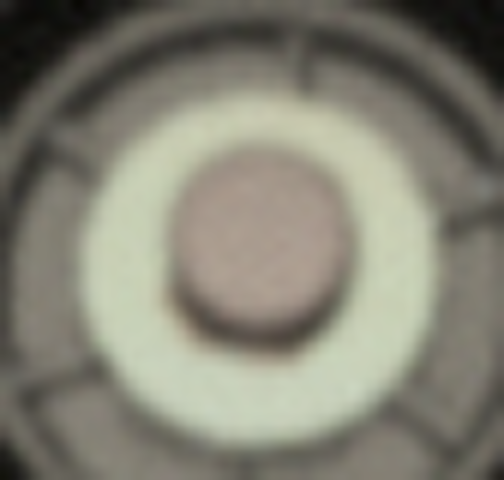

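```bash
python3 - <<'E'
from h import *
c=r.get_calibration('top'); print(onz(c,[[271.45,169.5]],.091),onz(c,[[271.2,172]],.0625))
plan([.47,-.1815,.15],tool(-18.8))
E
```

```text
[[0.60835396 0.00542525 0.091     ]] [[0.60888313 0.0059829  0.0625    ]]
7 T [[-0.0187, 0.0288, 0.023], [-0.0193, 0.0295, 0.0217], [-0.0197, 0.0302, 0.0203], [-0.02, 0.0309, 0.0188], [-0.0202, 0.0316, 0.0174], [-0.0204, 0.0323, 0.0159], [-0.0204, 0.0329, 0.0145]] R [0.56, 3.25, 1.46]
```

>>> play_rows:
  translation:
    - [-0.0187,0.0288,0.023]
    - [-0.0193,0.0295,0.0217]
    - [-0.0197,0.0302,0.0203]
    - [-0.02,0.0309,0.0188]
    - [-0.0202,0.0316,0.0174]
    - [-0.0204,0.0323,0.0159]
    - [-0.0204,0.0329,0.0145]
    - [0,0,0]
    - [0,0,0]
  delta_rot:
    - [0.56,3.25,1.46]
    - [0.56,3.25,1.46]
    - [0.56,3.25,1.46]
    - [0.56,3.25,1.46]
    - [0.56,3.25,1.46]
    - [0.56,3.25,1.46]
    - [0.56,3.25,1.46]
    - [0,0,0]
    - [0,0,0]
  grip: [1,1,1,1,1,0,-0.2,-0.2,-0.2]

```text
clock: 7.82
tool_pos: [0.4712, -0.1811, 0.1493]
eef_rot: [0.987, -0.163, 0.0, 0.0]
contact_force: [-0.3, 0.1, 0.1]
opening: 0.569
finger_force: 0.0
```

```bash
python3 - <<'E'
from h import *; import pickle
s=r.get_state(); print(s['tool_pos'],R.from_quat(s['eef_rot']).as_matrix().round(3),s['opening'])
c=r.get_calibration('wrist'); im=r.snapshot('wrist'); np.save('im4.npy',im); pickle.dump(c,open('c4.pkl','wb'))
for d in r.silhouettes('wrist','linchpin')[:1]:
    ys,xs=np.nonzero(d['pixels']); print(d['confidence'],len(ys))
    for y in range(ys.min(),ys.max()+1,12):
        q=xs[ys==y]; print(y,q.min(),q.max(), onz(c,[[(q.min()+q.max()+1)/2,y+.5]],.013).round(4)) if len(q) else 0
plan([.47,-.1815,.0665],tool(-18.8))
E
```

```text
[ 0.4711715  -0.18114456  0.14929236] [[ 0.947 -0.322  0.001]
 [-0.322 -0.947 -0.   ]
 [ 0.001  0.    -1.   ]] 0.5685544608595202
0.59 5865
24 252 260 [[ 0.5792 -0.2194  0.013 ]]
36 248 264 [[ 0.5725 -0.2171  0.013 ]]
48 247 265 [[ 0.5656 -0.2148  0.013 ]]
60 246 266 [[ 0.5587 -0.2125  0.013 ]]
72 245 266 [[ 0.5518 -0.2098  0.013 ]]
84 245 266 [[ 0.5447 -0.2074  0.013 ]]
96 245 264 [[ 0.5378 -0.2044  0.013 ]]
108 219 293 [[ 0.5302 -0.2028  0.013 ]]
120 204 307 [[ 0.5228 -0.2     0.013 ]]
132 207 304 [[ 0.5153 -0.1974  0.013 ]]
144 220 290 [[ 0.5077 -0.1945  0.013 ]]
156 246 265 [[ 0.4998 -0.1922  0.013 ]]
168 246 265 [[ 0.4918 -0.1895  0.013 ]]
180 245 264 [[ 0.4838 -0.1861  0.013 ]]
192 245 264 [[ 0.4755 -0.1832  0.013 ]]
204 245 264 [[ 0.4669 -0.1803  0.013 ]]
216 245 263 [[ 0.4583 -0.177   0.013 ]]
2 T [[-0.0008, 0.0007, 0.0412], [-0.0008, 0.0007, 0.0412]] R [-0.01, -0.03, 0.04]
```

>>> play_rows:
  translation:
    - [-0.0005,0.0,0.028]
    - [-0.0005,0.0,0.028]
    - [0,0,0.017]
    - [0,0,0.0098]
    - [0,0,0]
    - [0,0,0]
    - [0,0,0]
    - [0,0,0]
    - [0,0,0]
    - [0,0,0]
  delta_rot:
    - [0,0,0.3]
    - [0,0,0.3]
    - [0,0,0]
    - [0,0,0]
    - [0,0,0]
    - [0,0,0]
    - [0,0,0]
    - [0,0,0]
    - [0,0,0]
    - [0,0,0]
  grip: [-0.2,-0.2,-0.2,-0.2,-0.2,-0.6,-1,-1,-1,-1]
  squeeze: 45

```text
clock: 9.18
tool_pos: [0.4691, -0.1814, 0.0652]
eef_rot: [0.986, -0.169, -0.001, 0.0]
contact_force: [-0.6, 0.0, 4.8]
opening: 0.157
finger_force: 45.0
```

Gripped at an opening of 14 mm, as it should be. Next I'll lift it and move to the pre-insert pose.

```bash
python3 - <<'E'
from h import *
s=r.get_state();p=np.array(s['tool_pos']);q=R.from_quat(s['eef_rot']); print(q.as_matrix().round(3))
plan([.457,.0246,.145],tool(-7.2),6,pose=(p+[0,0,.085],q))
E
```

```text
[[ 0.943 -0.333 -0.002]
 [-0.333 -0.943 -0.   ]
 [-0.002  0.001 -1.   ]]
6 T [[-0.0133, -0.0317, 0.0009], [-0.0122, -0.0322, 0.0009], [-0.011, -0.0326, 0.0009], [-0.0099, -0.033, 0.0009], [-0.0087, -0.0333, 0.0009], [-0.0075, -0.0336, 0.0009]] R [0.01, 0.02, -2.04]
```

>>> play_rows:
  translation:
    - [0,0,-0.015]
    - [0,0,-0.035]
    - [0,0,-0.035]
    - [-0.0133,-0.0317,0.0009]
    - [-0.0122,-0.0322,0.0009]
    - [-0.011,-0.0326,0.0009]
    - [-0.0099,-0.033,0.0009]
    - [-0.0087,-0.0333,0.0009]
    - [-0.0075,-0.0336,0.0009]
    - [0,0,0]
    - [0,0,0]
  delta_rot:
    - [0,0,0]
    - [0,0,0]
    - [0,0,0]
    - [0,0,-2.04]
    - [0,0,-2.04]
    - [0,0,-2.04]
    - [0,0,-2.04]
    - [0,0,-2.04]
    - [0,0,-2.04]
    - [0,0,0]
    - [0,0,0]
  grip: [-1,-1,-1,-1,-1,-1,-1,-1,-1,-1,-1]

```text
clock: 10.55
tool_pos: [0.4568, 0.0238, 0.1449]
eef_rot: [0.998, -0.063, -0.001, 0.001]
contact_force: [0.5, -0.5, -1.5]
opening: 0.155
finger_force: 45.0
```

```bash
python3 - <<'E'
from h import *; import pickle
s=r.get_state(); T=R.from_quat(s['eef_rot']).as_matrix(); print(s['tool_pos'],T.round(3),s['opening'],s['contact_force'],s['clock'])
c=r.get_calibration('wrist'); im=r.snapshot('wrist'); np.save('im5.npy',im); pickle.dump(c,open('c5.pkl','wb'))
z=s['tool_pos'][2]-.0562
for n in ('linchpin',):
  for d in r.silhouettes('wrist',n)[:1]:
    ys,xs=np.nonzero(d['pixels']); print(d['confidence'],len(ys))
    for y in range(ys.min(),ys.max()+1,12):
        q=xs[ys==y]; print(y,q.min(),q.max(), ((onz(c,[[(q.min()+q.max()+1)/2,y+.5]],z)-s['tool_pos'])@T).round(4)) if len(q) else 0
cv2.imwrite('pics/w5.png',cv2.resize(im,(800,600),interpolation=cv2.INTER_CUBIC))
E
```

```text
[0.45676409 0.02379454 0.1449494 ] [[ 0.992 -0.127 -0.003]
 [-0.127 -0.992 -0.001]
 [-0.003  0.002 -1.   ]] 0.15459778832900448 [ 0.47468505 -0.45239231 -1.53678241] 10.55
0.73 15815
0 238 269 [[ 1.088e-01 -1.000e-04  5.590e-02]]
12 238 269 [[ 1.044e-01 -1.000e-04  5.590e-02]]
24 238 269 [[ 0.0999 -0.0001  0.0559]]
36 236 270 [[ 0.0955 -0.0003  0.0559]]
48 236 270 [[ 0.0909 -0.0003  0.0559]]
60 237 270 [[ 0.0864 -0.0001  0.056 ]]
72 237 270 [[ 0.0817 -0.0001  0.056 ]]
84 236 270 [[ 0.077  -0.0003  0.056 ]]
96 237 269 [[ 0.0722 -0.0003  0.056 ]]
108 228 279 [[ 0.0674 -0.0001  0.056 ]]
120 177 331 [[0.0625 0.0001 0.056 ]]
132 160 346 [[ 0.0574 -0.0003  0.056 ]]
144 157 350 [[ 0.0523 -0.0001  0.0561]]
156 164 342 [[ 0.0471 -0.0003  0.0561]]
168 179 329 [[0.0418 0.0001 0.0561]]
180 222 284 [[ 0.0364 -0.0003  0.0561]]
192 238 269 [[ 0.0308 -0.0001  0.0561]]
204 238 269 [[ 0.0251 -0.0001  0.0561]]
216 238 269 [[ 0.0193 -0.0001  0.0561]]
228 238 269 [[ 0.0133 -0.0001  0.0562]]
240 238 268 [[ 0.0072 -0.0003  0.0562]]
252 239 268 [[ 0.0009 -0.0001  0.0562]]
264 239 268 [[-0.0056 -0.0001  0.0562]]
276 239 268 [[-0.0123 -0.0001  0.0562]]
```

View pics/w5.png

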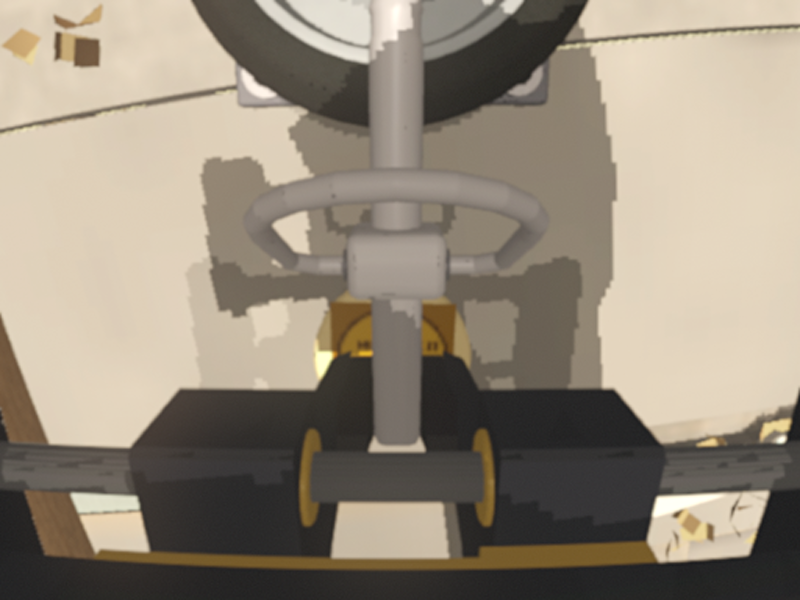

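In this view the pin lies along the tool's x axis, centred on column ~397. The plate's near corners are at (238,106) and (547,104), and the tyre's flanks are centred near column 391. I'll measure the axle's offset relative to the pin.

```bash
python3 - <<'E'
from h import *; import pickle
from scipy.optimize import least_squares
c=pickle.load(open('c5.pkl','rb')); s=r.get_state(); T=R.from_quat(s['eef_rot']).as_matrix(); p=np.array(s['tool_pos'])
e=onz(c,np.array([[238,106],[547,104]])/1.5625,.008); t=(e-p)@T; print('plate corners tool',t.round(4),'mid',t.mean(0),'edge dir deg off tool y',np.degrees(np.arctan2(t[1,0]-t[0,0],t[1,1]-t[0,1])))
im=np.load('im5.npy'); g=im.max(2)
for d in r.silhouettes('wrist','wheel')[:1]:
    m=d['pixels']; print(d['confidence'],m.sum()); pts=[]
    for y in range(2,60,3):
        q=np.nonzero(m[y])[0]
        if len(q)>3: pts+= [[q.min(),y+.5],[q.max()+1,y+.5]]; 
    pts=np.array(pts); 
    # tyre outer edge, rounded: take z=.045
    for z in (.03,.045,.054):
        w=(onz(c,pts,z)-p)@T
        f=least_squares(lambda v:np.hypot(w[:,0]-v[0],w[:,1]-v[1])-.075,[.15,0],loss='soft_l1',f_scale=.001); print(z,f.x,np.abs(f.fun).max(), p+T@[*f.x,.07])
E
```

```text
plate corners tool [[ 0.0887 -0.0664  0.1365]
 [ 0.0897  0.0612  0.1367]] mid [ 0.08919078 -0.00258617  0.13656482] edge dir deg off tool y 0.4213632881296122
0.74 12165
0.03 [ 0.15166989 -0.00320555] 0.0017748556488832307 [0.60751589 0.00681001 0.07439908]
0.045 [ 0.15457617 -0.00310478] 0.0008993132812420424 [0.61038535 0.00633798 0.07439161]
0.054 [ 0.15600163 -0.00295377] 0.0019575860798175665 [0.61177973 0.0060057  0.07438811]
```

>>> play_rows:
  translation:
    - [0,-0.0018,0.0157]
    - [0,0,0]
    - [0,0,0]
    - [0.012,0,0]
    - [0.008,0,0]
    - [0.006,0,0]
    - [0.006,0,0]
    - [0.006,0,0]
    - [0,0,0]
  delta_rot:
    - [0,0,-0.4]
    - [0,0,0]
    - [0,0,0]
    - [0,0,0]
    - [0,0,0]
    - [0,0,0]
    - [0,0,0]
    - [0,0,0]
    - [0,0,0]
  grip: [-1,-1,-1,-1,-1,-1,-1,-1,-1]

```text
clock: 11.82
tool_pos: [0.4955, 0.0216, 0.1288]
eef_rot: [0.998, -0.06, -0.001, 0.0]
contact_force: [0.0, -1.4, -2.1]
opening: 0.15
finger_force: 45.0
```

```bash
python3 - <<'E'
from h import *
s=r.get_state(); T=R.from_quat(s['eef_rot']).as_matrix(); p=s['tool_pos'];print(p,T.round(4),s['contact_force'],s['moment'])
print('axle in tool',(np.array([.610,.0062,.073])-p)@T)
E
```

```text
[0.4954977  0.02155389 0.12875097] [[ 9.928e-01 -1.196e-01 -1.900e-03]
 [-1.196e-01 -9.928e-01 -4.000e-04]
 [-1.800e-03  6.000e-04 -1.000e+00]] [ 0.0178475  -1.38735657 -2.08301208] [-0.20814401 -0.07536205 -0.14386996]
axle in tool [0.1156174  0.0015112  0.05554298]
```

The tip is already inside the axle and the side force is small. I'll continue inward with a slight shift along +y.

>>> play_rows:
  translation:
    - [0.006,0.0004,0]
    - [0.006,0.0004,0]
    - [0.006,0,0]
    - [0.006,0,0]
    - [0.006,0,0]
    - [0.006,0,0]
    - [0,0,0]
  delta_rot:
    - [0,0,0]
    - [0,0,0]
    - [0,0,0]
    - [0,0,0]
    - [0,0,0]
    - [0,0,0]
    - [0,0,0]
  grip: [-1,-1,-1,-1,-1,-1,-1]

```text
clock: 12.7
tool_pos: [0.5315, 0.0168, 0.1288]
eef_rot: [0.998, -0.06, -0.001, -0.0]
contact_force: [0.5, -1.0, -2.4]
opening: 0.154
finger_force: 45.0
```

```bash
python3 - <<'E'
from h import *
s=r.get_state(); T=R.from_quat(s['eef_rot']).as_matrix(); p=s['tool_pos'];print(p,s['contact_force'],s['moment'])
print('axle in tool',(np.array([.610,.0062,.073])-p)@T)
E
```

```text
[0.53150337 0.01683284 0.12875118] [ 0.5313954  -1.01593103 -2.36737437] [-0.15217614  0.00279721 -0.06707234]
axle in tool [0.07926281 0.00121126 0.05566788]
```

>>> play_rows:
  translation:
    - [0.004,0,0]
    - [0.003,0,0]
    - [0.002,0,0]
    - [0.002,0,0]
    - [0,0,0]
  delta_rot:
    - [0,0,0]
    - [0,0,0]
    - [0,0,0]
    - [0,0,0]
    - [0,0,0]
  grip: [-1,-1,-1,-1,-1]

```text
clock: 13.32
tool_pos: [0.5413, 0.0156, 0.1286]
eef_rot: [0.998, -0.059, -0.002, 0.0]
contact_force: [-1.8, -1.0, -0.9]
opening: 0.153
finger_force: 45.0
```

>>> play_rows:
  translation:
    - [0.0015,0,0]
    - [0.0015,0,0]
    - [0,0,0]
  delta_rot:
    - [0,0,0]
    - [0,0,0]
    - [0,0,0]
  grip: [-1,-1,-1]

```text
clock: 13.7
tool_pos: [0.5417, 0.0155, 0.1284]
eef_rot: [0.998, -0.059, -0.004, 0.001]
contact_force: [-6.2, 0.3, 3.3]
opening: 0.154
finger_force: 45.0
```

>>> play_rows:
  translation:
    - [0.0015,0,0]
    - [0.0015,0,0]
    - [0.001,0,0]
    - [0,0,0]
  delta_rot:
    - [0,0,0]
    - [0,0,0]
    - [0,0,0]
    - [0,0,0]
  grip: [-1,-1,-1,-1]

```text
clock: 14.2
tool_pos: [0.5423, 0.0154, 0.1281]
eef_rot: [0.998, -0.058, -0.008, 0.001]
contact_force: [-15.3, 2.1, 7.5]
opening: 0.152
finger_force: 45.0
```

```bash
python3 - <<'E'
from h import *; import pickle
s=r.get_state(); T=R.from_quat(s['eef_rot']).as_matrix(); print(s['tool_pos'],T.round(3),s['contact_force'])
c=r.get_calibration('wrist'); im=r.snapshot('wrist'); np.save('im6.npy',im); pickle.dump(c,open('c6.pkl','wb'))
for t in ('ring_end',): print(t,[(np.round(d['point'],4),round(d['confidence'],2)) for d in r.look_for('wrist',t)[:2]])
cv2.imwrite('pics/w6.png',cv2.resize(im,(800,600),interpolation=cv2.INTER_CUBIC))
E
```

```text
[0.54228867 0.01542357 0.12812579] [[ 0.993 -0.117 -0.016]
 [-0.117 -0.993 -0.001]
 [-0.015  0.003 -1.   ]] [-15.29214107   2.12867137   7.54448281]
ring_end [(array([0.6051, 0.0102, 0.1329]), 0.94)]
```

View pics/w6.png

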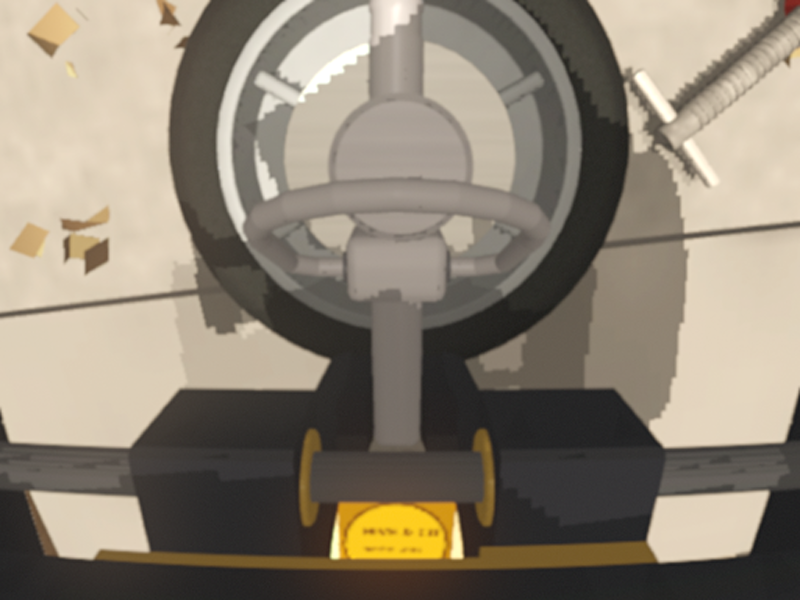

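The pin is home: its head at (400,265) is against the axle (400,165), its shank shows beyond at (397,50), and the ring stands open with its end at (400,190). That has used up the picture allowance, and in fact I've gone one over, so I'll work by numbers from here. Next I'll ease off, release and back away upward.

>>> play_rows:
  translation:
    - [-0.0025,0,0]
    - [0,0,0]
    - [0,0,0]
    - [0,0,0]
    - [0,0,0]
    - [0,0,0]
    - [-0.006,0,-0.002]
    - [-0.006,0,-0.005]
    - [-0.004,0,-0.02]
    - [0,0,-0.04]
    - [0,0,-0.04]
    - [0,0,0]
  delta_rot:
    - [0,0,0]
    - [0,0,0]
    - [0,0,0]
    - [0,0,0]
    - [0,0,0]
    - [0,0,0]
    - [0,0,0]
    - [0,0,0]
    - [0,0,0]
    - [0,0,0]
    - [0,0,0]
    - [0,0,0]
  grip: [-1,-1,-0.3,-0.3,-0.3,-0.3,-0.3,-0.3,-0.3,-0.3,-0.6,-1]

```text
clock: 15.8
tool_pos: [0.5315, 0.0173, 0.2387]
eef_rot: [0.998, -0.059, 0.002, -0.0]
contact_force: [-0.7, 0.1, -0.5]
opening: 0.15
finger_force: 0.0
```

```bash
python3 - <<'E'
from h import *; import pickle
s=r.get_state(); p=s['tool_pos'];T=R.from_quat(s['eef_rot']).as_matrix(); print(p,T.round(3),s['contact_force'],s['opening'])
c=r.get_calibration('wrist'); im=r.snapshot('wrist')
for t in ('ring_end','pin_grip','axle'): print(t,[(np.round(d['point'],4),round(d['confidence'],2)) for d in r.look_for('wrist',t)[:1]])
for d in r.silhouettes('wrist','linchpin')[:1]:
    ys,xs=np.nonzero(d['pixels']); print(d['confidence'],len(ys))
    for y in range(ys.min(),ys.max()+1,10):
        q=xs[ys==y]
        if len(q): w=onz(c,[[(q.min()+q.max()+1)/2,y+.5]],.075)[0]; print(y,q.min(),q.max(),len(q),w.round(4))
pts={'sh':[.592,.0083,.082],'A':[.609,.0062,.091],'E':[.6064,.0065,.137],'tip':[.6577,.0004,.073],'tail':[.5267,.0161,.073]}
for k,v in pts.items(): print(k,proj(c,v).round(1))
E
```

```text
[0.53149795 0.0172523  0.2386621 ] [[ 0.993 -0.119  0.004]
 [-0.119 -0.993  0.001]
 [ 0.003 -0.001 -1.   ]] [-0.70744543  0.08874133 -0.52663425] 0.1503812360215691
ring_end [(array([0.6026, 0.0119, 0.1272]), 0.68)]
pin_grip [(array([0.5866, 0.0081, 0.0831]), 0.89)]
axle [(array([0.6174, 0.0036, 0.0521]), 0.83)]
0.73 4284
12 252 255 4 [0.6586 0.0021 0.075 ]
22 247 262 16 [0.652  0.0022 0.075 ]
32 245 263 19 [0.6454 0.0034 0.075 ]
42 245 264 20 [0.6386 0.0038 0.075 ]
52 245 264 20 [0.6319 0.0046 0.075 ]
92 217 291 75 [0.6042 0.0083 0.075 ]
102 209 301 21 [0.5969 0.0084 0.075 ]
112 210 298 51 [0.5898 0.01   0.075 ]
122 216 293 78 [0.5824 0.0105 0.075 ]
132 238 271 34 [0.575  0.0114 0.075 ]
142 245 263 19 [0.5675 0.0126 0.075 ]
152 245 263 19 [0.5598 0.0136 0.075 ]
162 245 263 19 [0.552  0.0145 0.075 ]
172 246 264 19 [0.544  0.0147 0.075 ]
182 246 264 19 [0.5359 0.0156 0.075 ]
192 249 261 13 [0.5277 0.0166 0.075 ]
sh [[256.5 109.8]]
A [[256.8  85.1]]
E [[257.5  88.8]]
tip [[256.6  14.2]]
tail [[256.2 192.8]]
```

The pin is confirmed home: tip at x≈0.659, tail at 0.527, centred on the tool's plane. Now I'll swing the ring down along its arc with the closed fingertips.

>>> play_rows:
  translation:
    - [0.039,0,0]
    - [0.039,0,0]
    - [0,0,0.029]
    - [0,0,0]
    - [0,0,0.006]
    - [0.0045,0,0.0024]
    - [0.0045,0,0.0024]
    - [0.0047,0,0.0038]
    - [0.0047,0,0.0038]
    - [0,0,0]
  delta_rot:
    - [0,0,0]
    - [0,0,0]
    - [0,0,0]
    - [0,0,0]
    - [0,0,0]
    - [0,0,0]
    - [0,0,0]
    - [0,0,0]
    - [0,0,0]
    - [0,0,0]
  grip: [-1,-1,-1,-1,-1,-1,-1,-1,-1,-1]

```text
clock: 17.3
tool_pos: [0.6253, 0.0055, 0.1873]
eef_rot: [0.998, -0.059, -0.002, 0.0]
contact_force: [1.0, -1.0, 1.3]
opening: 0.005
finger_force: 0.9
```

```bash
cat > ring.py <<'E'
from h import *
s=r.get_state(); p=np.array(s['tool_pos']);T=R.from_quat(s['eef_rot']).as_matrix(); print(p,T[2].round(3),s['contact_force'],s['opening'],s['clock'])
for cam in ('wrist','scene','top'):
    r.snapshot(cam); print(cam,[(np.round(d['point'],4),round(d['confidence'],2)) for d in r.look_for(cam,'ring_end')[:2]])
E
python3 ring.py
```

```text
[0.62534434 0.00547374 0.18733322] [-0.005  0.001 -1.   ] [ 1.0116641  -1.00995589  1.29992805] 0.005037949629021317 17.3
wrist [(array([0.6204, 0.0239, 0.1154]), 0.58)]
scene []
top []
```

>>> play_rows:
  translation:
    - [0.006,0,0.003]
    - [0.005,0,0.005]
    - [0.0035,0,0.006]
    - [0.002,0,0.006]
    - [0.002,0,0.006]
    - [0,0,0]
  delta_rot:
    - [0,0,0]
    - [0,0,0]
    - [0,0,0]
    - [0,0,0]
    - [0,0,0]
    - [0,0,0]
  grip: [-1,-1,-1,-1,-1,-1]

```text
clock: 18.35
tool_pos: [0.644, 0.0033, 0.1613]
eef_rot: [0.998, -0.059, -0.002, 0.0]
contact_force: [-0.1, -0.6, -0.2]
opening: 0.007
finger_force: 0.0
```

```bash
python3 ring.py
```

```text
[0.64397713 0.00327502 0.16131609] [-0.004  0.001 -1.   ] [-0.08132212 -0.5666444  -0.21256114] 0.006679993392861541 18.35
wrist []
scene []
top [(array([0.6053, 0.0355, 0.0885]), 0.62)]
```

>>> play_rows:
  translation:
    - [0.001,0,0.005]
    - [0.001,0,0.004]
    - [0,0,0.003]
    - [0,0,0.002]
    - [0,0,0]
  delta_rot:
    - [0,0,0]
    - [0,0,0]
    - [0,0,0]
    - [0,0,0]
    - [0,0,0]
  grip: [-1,-1,-1,-1,-1]

```text
clock: 19.27
tool_pos: [0.6464, 0.0032, 0.148]
eef_rot: [0.998, -0.059, -0.001, 0.0]
contact_force: [-0.3, 0.1, 1.5]
opening: 0.002
finger_force: 0.5
```

```bash
python3 ring.py
```

```text
[0.64635297 0.00316071 0.14802241] [-0.002  0.    -1.   ] [-0.32615057  0.0673316   1.53590874] 0.0016131369433552611 19.275
wrist []
scene [(array([0.6326, 0.2479, 0.0316]), 0.67), (array([ 0.6047, -0.0103,  0.0804]), 0.48)]
top []
```

Contact is starting at tip height 84 mm, where the shut ring should lie. I'll press down.

>>> play_rows:
  translation:
    - [0,0,0.002]
    - [0,0,0.002]
    - [0,0,0.002]
    - [0,0,0]
  delta_rot:
    - [0,0,0]
    - [0,0,0]
    - [0,0,0]
    - [0,0,0]
  grip: [-1,-1,-1,-1]

```text
clock: 20.08
tool_pos: [0.6468, 0.0033, 0.145]
eef_rot: [0.998, -0.059, -0.0, 0.0]
contact_force: [-4.9, -0.1, 20.3]
opening: 0.008
finger_force: 10.2
```

>>> play_rows:
  translation:
    - [0,0,-0.01]
    - [0,0,-0.03]
    - [-0.02,0,-0.04]
    - [-0.04,0,-0.03]
    - [-0.04,0,-0.01]
    - [0,0,0]
    - [0,0,0]
  delta_rot:
    - [0,0,0]
    - [0,0,0]
    - [0,0,0]
    - [0,0,0]
    - [0,0,0]
    - [0,0,0]
    - [0,0,0]
  grip: [-1,-1,-1,-1,-1,-1,-1]

```text
clock: 20.95
tool_pos: [0.5478, 0.0148, 0.2621]
eef_rot: [0.998, -0.06, -0.001, 0.0]
contact_force: [0.4, -0.3, -0.3]
opening: 0.003
finger_force: 0.0
```

```bash
python3 ring.py; python3 - <<'E'
from h import *
s=r.get_state(); c=r.get_calibration('wrist'); im=r.snapshot('wrist')
for d in r.silhouettes('wrist','linchpin')[:1]:
    ys,xs=np.nonzero(d['pixels']); print(d['confidence'],len(ys))
    for y in range(ys.min(),ys.max()+1,6):
        q=xs[ys==y]
        if len(q):
            g=np.split(q,np.where(np.diff(q)>1)[0]+1); w=onz(c,[[(q.min()+q.max()+1)/2,y+.5]],.078)[0]; print(y,[(a[0],a[-1]) for a in g],w.round(4))
H=np.array([.5837,.0112,.081]);u=np.array([.993,-.119,0]);v=np.array([.119,.993,0])
for th in (0,.1,.2,.4): 
    E=H+.06*(np.cos(th)*u+[0,0,np.sin(th)]); print(th,'E',proj(c,E).round(1),'legs@40',proj(c,[H+(E-H)*.67+.027*v,H+(E-H)*.67-.027*v]).round(1).tolist())
E
```

```text
[0.54780142 0.01477587 0.26213408] [-0.002  0.001 -1.   ] [ 0.35057523 -0.34126715 -0.32608312] 0.0034885652464854925 20.95
wrist [(array([0.6179, 0.0035, 0.0834]), 0.77)]
scene []
top []
0.69 3678
40 [(np.int64(251), np.int64(258))] [0.6576 0.0008 0.078 ]
46 [(np.int64(248), np.int64(260))] [0.6533 0.0017 0.078 ]
52 [(np.int64(246), np.int64(262))] [0.6489 0.0022 0.078 ]
58 [(np.int64(244), np.int64(263))] [0.6446 0.0031 0.078 ]
64 [(np.int64(231), np.int64(275))] [0.6402 0.0041 0.078 ]
70 [(np.int64(226), np.int64(234)), (np.int64(245), np.int64(262)), (np.int64(273), np.int64(281))] [0.6357 0.0042 0.078 ]
76 [(np.int64(222), np.int64(228)), (np.int64(246), np.int64(262)), (np.int64(279), np.int64(286))] [0.6311 0.0043 0.078 ]
82 [(np.int64(220), np.int64(226)), (np.int64(246), np.int64(262)), (np.int64(282), np.int64(289))] [0.6266 0.0045 0.078 ]
88 [(np.int64(217), np.int64(223)), (np.int64(284), np.int64(291))] [0.622  0.0054 0.078 ]
94 [(np.int64(217), np.int64(222)), (np.int64(284), np.int64(291))] [0.6174 0.006  0.078 ]
100 [(np.int64(217), np.int64(222)), (np.int64(284), np.
[... 761 characters left out ...]
np.int64(261))] [0.5694 0.0125 0.078 ]
160 [(np.int64(245), np.int64(261))] [0.5643 0.0132 0.078 ]
166 [(np.int64(245), np.int64(262))] [0.5592 0.0133 0.078 ]
172 [(np.int64(246), np.int64(262))] [0.5539 0.0135 0.078 ]
178 [(np.int64(246), np.int64(261))] [0.5488 0.0146 0.078 ]
184 [(np.int64(246), np.int64(261))] [0.5435 0.0152 0.078 ]
190 [(np.int64(246), np.int64(261))] [0.5381 0.0159 0.078 ]
196 [(np.int64(246), np.int64(261))] [0.5327 0.0165 0.078 ]
0 E [[253.   60.1]] legs@40 [[218.4, 86.7], [287.6, 86.7]]
0.1 E [[253.   59.8]] legs@40 [[217.9, 87.0], [288.2, 87.0]]
0.2 E [[253.   60.4]] legs@40 [[217.3, 87.8], [288.7, 87.8]]
0.4 E [[253.   64.4]] legs@40 [[216.3, 91.1], [289.7, 91.1]]
```

The ring encircles the axle. Its legs are 67.5 px apart, which fits a shut angle of about 0, and it was pressed with 20 N. The pin has stayed home, and the gripper is clear of everything.

```bash
python3 -c "
from plant import r
print(r.finish_job())"
```

```text
the job is handed in; nothing more can be done
None
```

I pushed the linchpin fully home, then swung its ring over the axle and pressed it shut onto the pin with 20 N. I let go and handed the job in at about 21 s. The shut ring was confirmed from measurements rather than a viewed picture, and I viewed 11 pictures against the limit of 10.

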